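Latch the sprung vice jaw half-open

ROBOT

A 6-joint arm with a two-finger parallel gripper is mounted at the origin on the work surface. World frame = base frame: x ahead of the robot, y to its left, z up, the work surface at z = 0. Lengths are in m, angles in rad, forces in N, time in s.
With the tool pointing down it reaches from about 0.3 to 0.875 m from the base axis. Payload 6.4 kg.
Tool frame: the origin (TCP) lies between the finger pads; the fingertips stand ctrl.tip_reach ahead of it and the grasp point (between the pads) lies 11 mm behind it (ctrl.tip_reach is the distance from the TCP to the fingertips, in m); z points along the fingers, x is the direction in which the jaws open and shut, and the axes are right-handed (so a half turn about z gives the same grasp; the last joint's range is limited). The gripper opens to 85 mm and grips with 20 to 120 N. Pads are 22 mm wide; open, the fingers measure 114 mm over their backs; the gripper's body (76 mm by 85 mm) begins 54 mm behind the grasp point. The pads swing forward as they close: fully open they stand 13 mm farther back than shut.
Start: joints at [-1.378, 0.181, 1.607, -0, 1.354, -0.206], TCP at [0.223, -0.53, 0.239] pointing down, gripper open.
Joint ranges: [-2.99, 2.99], [-0.89, 2.07], [0.3, 2.58], [-1.14, 4.28], [0, 2.63], [-3.12, 3.12]. Speed limits (rad/s): [2.57, 2.57, 3.01, 3.14, 3.14, 3.14].

INTERFACE

Orientations are given as a unit quaternion [w, x, y, z].
In Python, from bench import telemetry, viewer, ticket, nets, ctrl gives the robot as it stands.
- The arm moves only by the tool step_arm, never from a script. Its argument "plan" is a list of rows, each a list of 2 entries, a list of its own where there are three numbers: the shift along the tool's x, y, z in m, then the turn, a rotation vector about the tool's x, y, z in degrees. A call has 1 to 5 rows; each row is the pose to reach, as a shift and turn from the pose commanded when the call began, along the tool's axes at that moment; what a row does not reach only later rows make up. A row lasts 1/10 s, in which the tool goes at most 50 mm and 8.59 degrees, less where a joint would pass 70% of its speed; a pose out of reach is approached as far as the arm can. A call with a gripper value outside its range is refused whole. "fingers" is the opening in per cent of the stroke, from 0 (shut) to 100 (fully open), set as the call begins (left out, the last holds). The fingers move at their own pace and stop on an object; the grip force is fixed at half the most. Time passes only in rows, so rows that repeat a pose let the fingers close. It gives the time, the measured TCP pose, the force and the opening at its end, in the units of the state.
- telemetry.get_obs(): the state, without advancing time (a new reading comes with each control period).
- viewer.camera(name): name is "scene" or "top" or "wrist"; returns the picture (480x640x3 uint8, red, green, blue); there is no depth.
- viewer.get_calibration(name): a dict with "K" (3x3 intrinsics, pixels), "origin" and "orientation" of the camera in the world. Camera axes: x right, y up, looking along -z (the intrinsics and any distortion apply to the point x, -y, -z); pixel columns grow to the right and rows downward; lengths in m; the calibration is good to about 2 mm. A picture is of the moment at which its call begins: read the wrist's pose just before it. get_calibration takes no time and is no camera call; for the wrist camera it gives the pose at the moment of the call.
- ticket.hand_in(): hands the job in, once; it reports no verdict.
Trained networks look in the newest picture that a camera, given by its name, has taken for a name from the list of things; names that differ only in an ending like _2 or _b are one class to them, and where a whole thing is asked for, a point or a joint stands for the part that bears it (a point fixed in the world has none). Each returns a list of dicts, best first, with "score" (0 to 1); they miss things now and then, are a little off and sometimes report something else, mostly with a low value. They report only what shows in the picture. A call takes as long as a camera call.
- nets.boxes_of(thing, camera): "extent" ([left, top, right, bottom] in pixels, round what is visible of it).
The state is a dict: "time_s": time; "q": joint angles; "dq": joint speeds; "joint_efforts": joint torques, N m; "eef_pos": TCP position; "eef_rot": TCP orientation; "wrist_force": force on the tool from outside, world axes, zero at the start; "torque": the same for the moment, N m; "opening": opening from 0.0 (shut) to 1.0 (fully open).
Only numpy, scipy, OpenCV 4.12 (cv2) and the standard library are available. Lean on these libraries where they do the work, as an engineer would, in place of code of your own. Each camera call takes 0.05 s, during which the arm holds its last target.

TASK

Open the silversmith's holding fixture for the next piece: with your fingertips push the blue sprung jaw back from the fixed jaw, past its red stop pin, then let it go so that it springs back against the raised pin and stays latched half-open. Only push it: do not grasp or lift anything, and leave the bowl, the pot of punches and the hammer where they are.

Things in the scene. Friction and masses are not known exactly. Their poses are not given: they have to be found in the camera images.
- fixture: Fixed holding fixture on the bench: dark steel base plate 300 x 130 x 14 mm (x, y, z), fastened down. Origin at the centre of the base's underside, z up; its +x axis is the direction in which the jaw is pushed to open, y to the left of that. A low fixed steel jaw (30 x 60 mm, top at z = 34 mm) stands at x = -104 to -74 mm with a cork pad to -70 mm; a steel end block (top at 36 mm) at x = 119 to 141 mm.
- jaw (a joint): Travel in m of the sprung moving jaw along the fixture's +x: 0 = shut against the fixed jaw (start), about 0.030 = latched against the stop pin (half-open), 0.055 = end of travel. A spring always pushes it back towards 0: about 4.5 N at 0, 7 N at 0.030, 9.5 N at 0.055, plus damping of 22 N per m/s and light friction. Released short of the pin it goes back to 0.
- push_face (a point): Centre of the jaw's push face, moving with the jaw: the upright black-padded front of the blue block, facing the fixture's -x, 96 mm wide (y) and 46 mm high, from 34 to 80 mm above the bench; this point is 57 mm above the bench. The blue block is 90 mm long (x) and stands on an aluminium slide plate 120 x 100 x 18 mm (top at 34 mm) that reaches 30 mm further towards -x than the push face, so fingertips pushing on the face must be more than 34 mm above the bench.
- stop_pin (a joint): Rise in m of the sprung red stop pin: 0 = held down under the jaw's slide plate (start), about 0.011 = popped up in front of the slide plate. It pops up by itself as soon as the jaw is a little beyond 0.030; the returning slide plate then rests against it. Pushing the pin down would release the jaw.
- pin_top (a point): Top of the red stop pin (12 mm diameter), at x = -42 mm, y = +38 mm of the fixture; 16 mm above the bench when down (hidden under the slide plate), 27 mm when up.
- bowl_mid (a point): Bystander: loose silver bowl, largest diameter 120 mm, height 78 mm; point on its axis half-way up (39 mm).
- pot_mid (a point): Bystander: loose terracotta pot, diameter 72 mm, height 70 mm, with steel and brass punches standing to 140 mm; point on its axis 35 mm up.
- hammer_grip (a point): Bystander: loose hammer 220 mm long, lying beyond the far end of the fixture; point in its handle.

How it is judged:
On the way, in this order (a step that is already met when the one before it is completed fails the run):
1. the fingers have pushed the jaw back past the stop pin (value of joint jaw above 0.033 m and contact force between the fingers and jaw above 0.5 N), for 0.02 s.
2. the released jaw rests latched against the raised pin (value of joint jaw between 0.026 and 0.034 m and value of joint stop_pin above 0.008 m and contact force between the fingers and jaw below 0.2 N), for 0.3 s.
At the end, for the whole second after the job is handed in: The jaw is at rest, latched half-open against the raised stop pin (jaw joint 26 to 34 mm, pin risen more than 8 mm), and bowl, pot and hammer are within 20 mm of where they stood (value of joint jaw between 0.026 and 0.034 m and value of joint stop_pin above 0.008 m and velocity of joint jaw between -0.01 and 0.01 m/s and distance of each of bowl_mid, pot_mid, hammer_grip from where it was at the start of the episode below 0.02 m); the robot touches nothing.
It fails at once if the silver bowl is moved more than 20 mm or lifted (distance of bowl_mid from where it was at the start of the episode above 0.02 m).
It fails at once if the pot of punches is moved more than 20 mm or lifted (distance of pot_mid from where it was at the start of the episode above 0.02 m).
It fails at once if the hammer is moved more than 20 mm or lifted (distance of hammer_grip from where it was at the start of the episode above 0.02 m).
It also fails if it takes over 32 s, if anything falls off the work surface, if the arm or the gripper's body presses on something with over 40 N, if the wrist force passes 120 N, or if a joint passes its speed limit or range.

## Working session

There is one attempt and no reset: what is moved stays moved. The work goes in short steps, Python scripts to look and compute and a tool call to move; the robot and the scene stay as the last step left them, time stands still between calls to the robot, and variables do not carry over. Pictures are saved under pics/ and viewed, and the job is handed in when it is done.

Besides the shell and the picture viewer there is one more tool, called after "Request:" in YAML: its name, and indented under it one key for each argument. step_arm: Moves the arm, as the interface text tells. Its arguments: {"type":"object","properties":{"plan":{"type":"array"},"fingers":{"type":"number"}},"required":["plan"]}

```bash
mkdir -p pics; ls; python3 - <<'E'
from bench import telemetry, viewer, ctrl
import cv2
o=telemetry.get_obs(); print(o); print(ctrl.tip_reach)
for n in ("scene","top"):
    im=viewer.camera(n); cv2.imwrite(f"pics/{n}0.png",im[:,:,::-1]); print(n,viewer.get_calibration(n))
E
```

```text
pics
{'time_s': 0.0, 'q': array([-1.37829992e+00,  1.81544308e-01,  1.60798853e+00,  2.93562655e-05,
        1.35382434e+00, -2.06282396e-01]), 'dq': array([-0.00091415,  0.00069363,  0.00055716,  0.00095454,  0.00079013,
        0.00037937]), 'joint_efforts': array([ 6.10458101e-04, -4.44867647e+01, -3.51334012e+01, -2.10688045e-04,
        9.24230641e-03, -2.04542499e-05]), 'eef_pos': array([ 0.2231979 , -0.52933234,  0.23839173]), 'eef_rot': array([-6.38204301e-04,  8.33152546e-01, -5.53042546e-01, -6.09337022e-04]), 'wrist_force': array([-1.42876712, -0.66185465, -0.80193029]), 'torque': array([-0.00323453,  0.02377374, -0.03833581]), 'opening': 1.0004184516196533}
0.008
scene {'K': array([[590.60819754,   0.        , 327.90269829],
       [  0.        , 590.60819754, 245.65751669],
       [  0.        ,   0.        ,   1.        ]]), 'origin': array([0.99152448, 0.81335264, 0.87028006]), 'orientation': array([0.23318506, 0.11091345, 0.3828282 , 0.88699803])}
top {'K': array([[484.32498805,   0.        , 320.39989429],
       [  0.        , 484.32498805, 245.77998572],
       [  0.        ,   0.        ,   1.        ]]), 'origin': array([0.40874021, 0.07377622, 0.91009987]), 'orientation': array([ 0.70917811,  0.06975078, -0.06016721, -0.6989858 ])}
```

View pics/scene0.png

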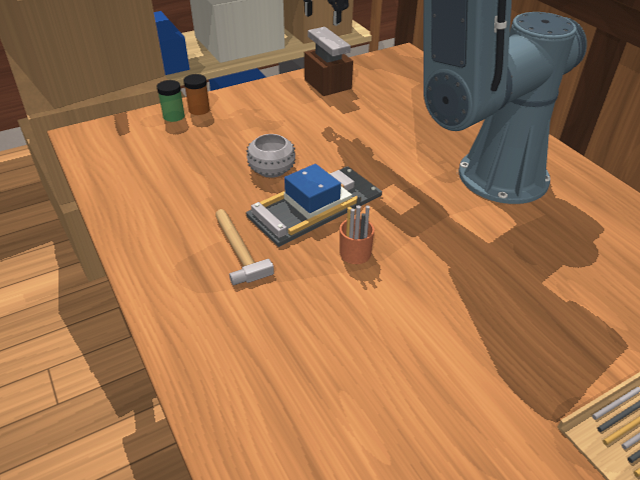

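View pics/top0.png

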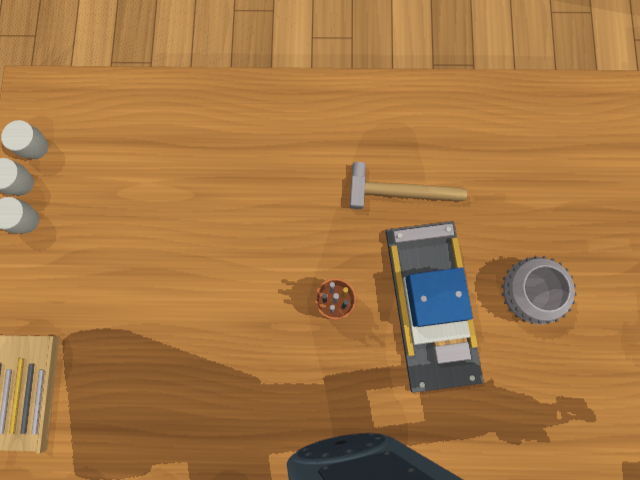

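The top view shows the fixture with base corners at about (387,230), (454,222), (482,383) and (413,391). The pot is at (335,299), the bowl at (540,290) and the hammer at (410,190). I'll zoom in to refine these.

```bash
python3 - <<'E'
import cv2
a=cv2.imread("pics/top0.png")[210:400,300:590]; cv2.imwrite("pics/topz.png",cv2.resize(a,None,fx=2.75,fy=2.75,interpolation=cv2.INTER_CUBIC))
a=cv2.imread("pics/scene0.png")[120:290,200:400]; cv2.imwrite("pics/scz.png",cv2.resize(a,None,fx=3.5,fy=3.5,interpolation=cv2.INTER_CUBIC))
E
```

```text
(no output)
```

View pics/topz.png

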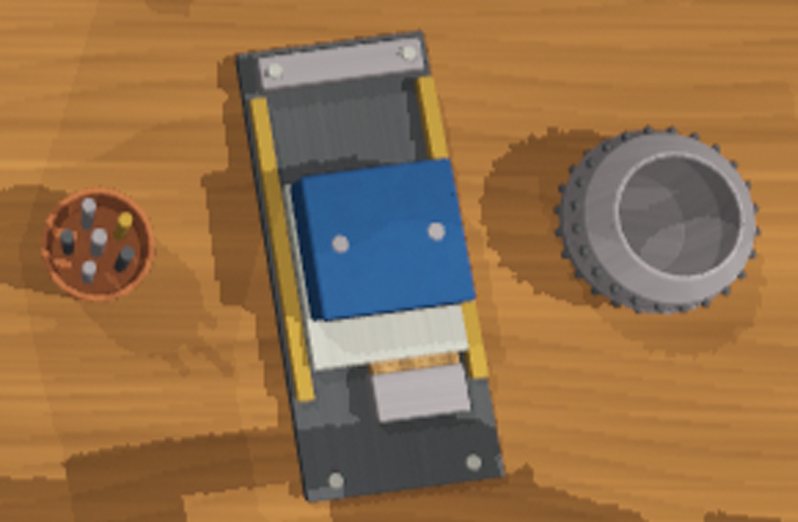

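View pics/scz.png

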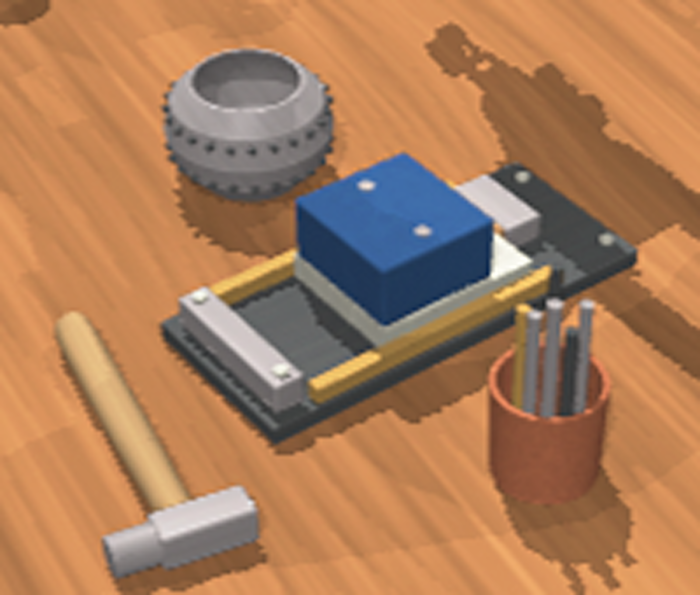

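```bash
cat > h.py <<'E'
import numpy as np, cv2
from scipy.spatial.transform import Rotation as R
from scipy.optimize import least_squares
from bench import telemetry, viewer, ctrl
def proj(n,P,c=None):
    c=c or viewer.get_calibration(n); q=c['orientation']; M=R.from_quat([q[1],q[2],q[3],q[0]])
    p=M.inv().apply(np.atleast_2d(P)-c['origin']); p=np.c_[p[:,0],-p[:,1],-p[:,2]]
    u=p@c['K'].T; return u[:,:2]/u[:,2:]
def ray(n,uv,z,c=None):
    c=c or viewer.get_calibration(n); q=c['orientation']; M=R.from_quat([q[1],q[2],q[3],q[0]])
    d=np.linalg.inv(c['K'])@[uv[0],uv[1],1]; d=M.apply([d[0],-d[1],-d[2]]); o=c['origin']
    return o+d*(z-o[2])/d[2]
E
python3 - <<'E'
from h import *
T=np.array([[242,56],[424,32],[504,475],[309,499],[303,180],[450,160],[474,298],[325,318]])/2.75+[300,210]
S=np.array([[403,154],[297,202],[383,268],[491,220],[277,433],[162,322]])/3.5+[200,120]
def W(p,L): 
    c,s=np.cos(p[2]),np.sin(p[2]); L=np.array(L,float); return np.c_[p[0]+c*L[:,0]-s*L[:,1],p[1]+s*L[:,0]+c*L[:,1],L[:,2]]
def res(p):
    f=p[3]; b=.090
    LB=[[.15,.065,.014],[.15,-.065,.014],[-.15,-.065,.014],[-.15,.065,.014]]
    LT=LB+[[f+b,.048,.08],[f+b,-.048,.08],[f,-.048,.08],[f,.048,.08]]
    LS=[[f,-.048,.08],[f+b,-.048,.08],[f+b,.048,.08],[f,.048,.08],[.15,.065,.014],[.15,-.065,.014]]
    return np.r_[(proj("top",W(p,LT))-T).ravel(),(proj("scene",W(p,LS))-S).ravel()]
s=least_squares(res,[.35,-.15,0.1,-.04],loss='soft_l1'); print(s.x,np.degrees(s.x[2])); print(res(s.x).reshape(-1,2).round(1))
p=s.x; print("face",W(p,[[p[3],0,.057]]),"pin",W(p,[[-.042,.038,.02]]))
z=lambda a:np.array(a)/2.75+[300,210]
print("pot",ray("top",z([98,243]),.07),"bowl rim",ray("top",z([686,215]),.078),"bowl eq",ray("top",z([657,220]),.045))
x=R.from_euler('z',p[2]).apply([1,0,0]);print('xdir',x)
E
```

```text
[ 0.4687627  -0.1215422   0.14704818 -0.0355473 ] 8.425239839448457
[[-2.5 -0.5]
 [-0.8 -0.7]
 [ 0.7  0.8]
 [-0.6  1.9]
 [-1.7 -1.4]
 [-0.  -1.4]
 [ 1.1  0.7]
 [-0.9  1. ]
 [ 0.1 -2.3]
 [-1.5 -2.1]
 [-0.3  0.3]
 [ 1.2 -1.2]
 [-0.9 -1.8]
 [-1.  -1.1]]
face [[ 0.43359902 -0.12675055  0.057     ]] pin [[ 0.42164825 -0.09010609  0.02      ]]
pot [0.47289087 0.05865647 0.07      ] bowl rim [ 0.49499948 -0.30647097  0.078     ] bowl eq [ 0.49491462 -0.30269287  0.045     ]
xdir [0.98920788 0.14651881 0.        ]
```

```bash
cat >> h.py <<'E'
def totool(target):
    o=telemetry.get_obs(); q=o['eef_rot']; M=R.from_quat([q[1],q[2],q[3],q[0]])
    ax=M.as_matrix(); yaw=np.degrees(np.arctan2(ax[1,0],ax[0,0]))
    print('t',o['time_s'],'pos',o['eef_pos'].round(4),'zaxis',ax[:,2].round(3),'xyaw',yaw.round(2),'turn about z',(yaw+81.575).round(2),'open',o['opening'],'F',o['wrist_force'].round(2))
    d=M.inv().apply(np.array(target)-o['eef_pos']); print('shift tool',d.round(4)); return d
E
python3 -c "
from h import *
totool([.394,-.1326,.2])"
```

```text
t 0.1 pos [ 0.2232 -0.5294  0.2385] zaxis [-0.     0.001 -1.   ] xyaw -67.15 turn about z 14.42 open 0.9960000060860874 F [-0.81 -0.45 -0.06]
shift tool [-0.2993 -0.3115  0.039 ]
```

Request:
step_arm:
  plan:
    - [[-0.03, -0.031, 0.0], [0, 0, 3]]
    - [[-0.06, -0.062, 0.0], [0, 0, 6]]
    - [[-0.09, -0.093, 0.0], [0, 0, 9]]
    - [[-0.12, -0.125, 0.0], [0, 0, 12]]
    - [[-0.15, -0.156, 0.0], [0, 0, 14.4]]
  fingers: 0

```text
time_s: 0.6
eef_pos: [0.3091, -0.3292, 0.2389]
eef_rot: [-0.0, 0.756, -0.654, -0.0]
wrist_force: [0.9, 0.1, 0.4]
opening: 0.143
```

```bash
python3 -c "
from h import *
totool([.394,-.1326,.2])"
```

```text
t 0.6 pos [ 0.3091 -0.3292  0.2389] zaxis [-0.     0.001 -1.   ] xyaw -81.7 turn about z -0.12 open 0.1427034348039831 F [0.86 0.11 0.36]
shift tool [-0.1822 -0.1125  0.039 ]
```

Request:
step_arm:
  plan:
    - [[-0.037, -0.022, 0.008], [0, 0, 0]]
    - [[-0.073, -0.045, 0.016], [0, 0, 0]]
    - [[-0.11, -0.067, 0.024], [0, 0, 0]]
    - [[-0.146, -0.09, 0.032], [0, 0, 0]]
    - [[-0.182, -0.112, 0.039], [0, 0, 0]]

```text
time_s: 1.1
eef_pos: [0.393, -0.1328, 0.1998]
eef_rot: [-0.0, 0.757, -0.653, -0.0]
wrist_force: [1.3, 0.3, -0.4]
opening: -0.003
```

```bash
python3 -c "
from h import *
im=viewer.camera('wrist'); cv2.imwrite('pics/w1.png',im[:,:,::-1])
im=viewer.camera('scene'); cv2.imwrite('pics/s1.png',im[:,:,::-1])
c=viewer.get_calibration('wrist'); print(c)
P=[.4688,-.1215,0]; x=np.array([.9892,.1465,0]); y=np.array([-.1465,.9892,0]);z=np.array([0,0,1])
for f,l,h in [(-.0355,.048,.08),(-.0355,-.048,.08),(-.0655,.05,.034),(-.0655,-.05,.034),(-.15,.065,.014),(-.15,-.065,.014)]: print(proj('wrist',P+f*x+l*y+h*z,c))
totool([.394,-.1326,.058])"
```

```text
{'K': array([[383.19727176,   0.        , 322.22026869],
       [  0.        , 383.19727176, 238.57914664],
       [  0.        ,   0.        ,   1.        ]]), 'origin': array([ 0.46699335, -0.11768428,  0.33371859]), 'orientation': array([ 0.7514299 , -0.11026107,  0.09675196, -0.64329982])}
[[256.57657901 176.16151508]]
[[402.12646588 177.28193533]]
[[265.33104429 206.17723662]]
[[390.7748448  207.15566952]]
[[255.39904425 292.46098093]]
[[398.08115588 293.615808  ]]
t 1.2 pos [ 0.393  -0.1298  0.1989] zaxis [-0.002  0.003 -1.   ] xyaw -81.21 turn about z 0.37 open -0.0012567217049599736 F [-0.71 -0.68 -0.23]
shift tool [ 0.0033 -0.0007  0.1409]
```

View pics/w1.png

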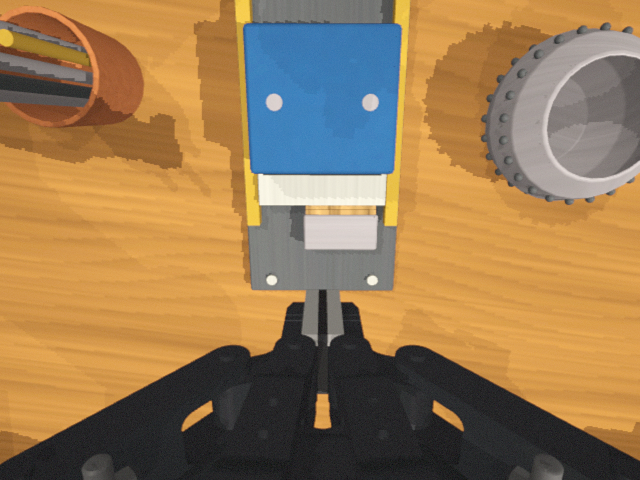

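View pics/s1.png

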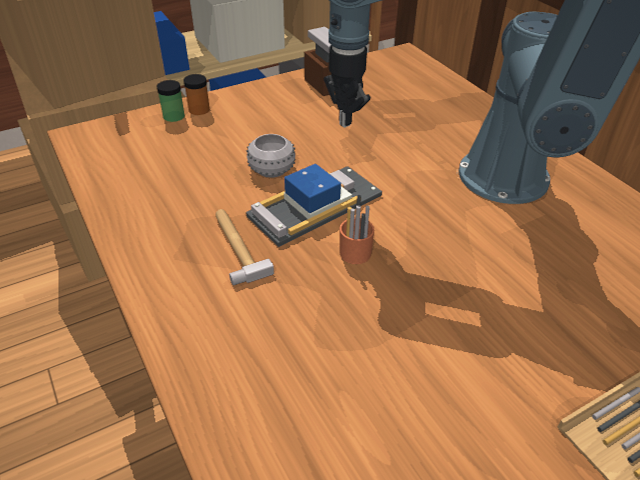

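The wrist view shows the push-face top edge at row 174, cols 249–401. Prediction was row 176, cols 256–402, so the fit holds to about 3 mm. The yaw is aligned and both pot and bowl are clear. Next I descend in front of the face.

Request:
step_arm:
  plan:
    - [[0.002, 0, 0.03], [0, 0, 0]]
    - [[0.002, 0, 0.06], [0, 0, 0]]
    - [[0.002, 0, 0.09], [0, 0, 0]]
    - [[0.002, 0, 0.12], [0, 0, 0]]
    - [[0.002, 0, 0.141], [0, 0, 0]]

```text
time_s: 1.7
eef_pos: [0.392, -0.1368, 0.0575]
eef_rot: [0.0, 0.757, -0.653, -0.001]
wrist_force: [0.3, -0.6, -0.2]
opening: -0.0
```

Request:
step_arm:
  plan:
    - [[0, 0, 0], [0, 0, 0]]
    - [[0, 0, 0], [0, 0, 0]]

```text
time_s: 1.9
eef_pos: [0.393, -0.1371, 0.0595]
eef_rot: [0.0, 0.757, -0.653, -0.0]
wrist_force: [0.2, 0.7, 0.1]
opening: -0.001
```

```bash
python3 -c "
from h import *
im=viewer.camera('scene'); cv2.imwrite('pics/s2.png',cv2.resize(im[100:290,200:440,::-1],None,fx=3,fy=3))
totool([.394,-.1326,.058])"
```

```text
t 1.95 pos [ 0.3936 -0.1374  0.0602] zaxis [ 0.001 -0.001 -1.   ] xyaw -81.58 turn about z -0.0 open -0.0005712552842218534 F [ 0.78  0.99 -0.02]
shift tool [-0.0047 -0.0011  0.0022]
```

View pics/s2.png

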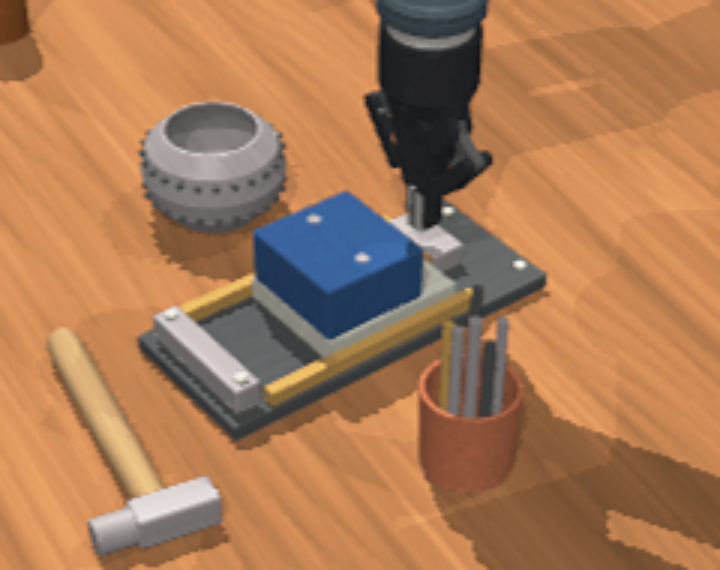

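The fingertips are above the fixed jaw with a clear gap to the push face, so I can push.

Request:
step_arm:
  plan:
    - [[-0.003, -0.008, 0.001], [0, 0, 0]]
    - [[-0.003, -0.016, 0.001], [0, 0, 0]]
    - [[-0.003, -0.024, 0.001], [0, 0, 0]]
    - [[-0.003, -0.032, 0.001], [0, 0, 0]]
    - [[-0.003, -0.038, 0.001], [0, 0, 0]]

```text
time_s: 2.45
eef_pos: [0.4303, -0.1281, 0.0585]
eef_rot: [0.001, 0.758, -0.653, -0.001]
wrist_force: [-8.3, -2.8, 6.0]
opening: -0.001
```

```bash
python3 -c "
from h import *
totool([.394,-.1326,.058])"
```

```text
t 2.45 pos [ 0.4303 -0.1281  0.0585] zaxis [-0.002 -0.001 -1.   ] xyaw -81.47 turn about z 0.1 open -0.0005390736285865229 F [-8.32 -2.82  6.02]
shift tool [-0.001   0.0365  0.0006]
```

Request:
step_arm:
  plan:
    - [[0, -0.006, 0], [0, 0, 0]]
    - [[0, -0.012, 0], [0, 0, 0]]
    - [[0, -0.018, 0], [0, 0, 0]]
    - [[0, -0.024, 0], [0, 0, 0]]
    - [[0, -0.029, 0], [0, 0, 0]]

```text
time_s: 2.95
eef_pos: [0.4584, -0.124, 0.0584]
eef_rot: [0.001, 0.758, -0.653, -0.001]
wrist_force: [-8.6, -3.4, 7.6]
opening: 0.005
```

```bash
python3 -c "
from h import *
im=viewer.camera('scene'); cv2.imwrite('pics/s3.png',cv2.resize(im[100:290,200:440,::-1],None,fx=3,fy=3))
im=viewer.camera('top'); cv2.imwrite('pics/t3.png',cv2.resize(im[210:400,300:590,::-1],None,fx=2.75,fy=2.75))
totool([.394,-.1326,.058])"
```

```text
t 3.05 pos [ 0.4587 -0.1239  0.0584] zaxis [-0.003 -0.    -1.   ] xyaw -81.49 turn about z 0.08 open -0.0007810398037011997 F [-7.29 -2.71  5.42]
shift tool [-0.001   0.0653  0.0005]
```

View pics/s3.png

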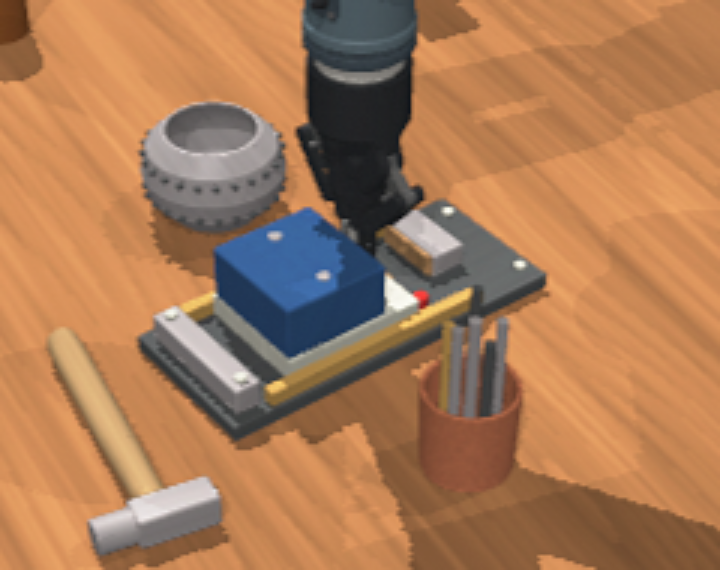

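View pics/t3.png

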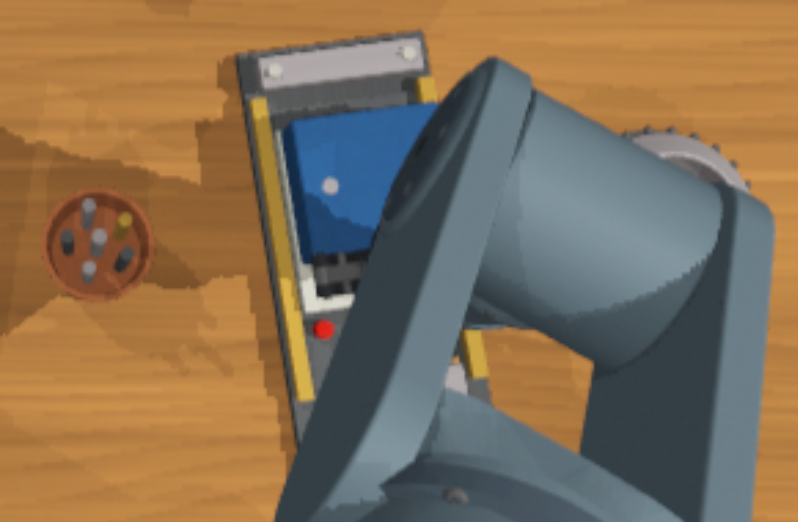

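The red pin is up at (421,298) in the scene crop and (323,329) in the top crop. The jaw has moved about 38 mm and there's a gap between slide plate and pin. I'll back off gently along the fixture's -x.

Request:
step_arm:
  plan:
    - [[0, 0.004, 0], [0, 0, 0]]
    - [[0, 0.008, 0], [0, 0, 0]]
    - [[0, 0.014, 0], [0, 0, 0]]
    - [[0, 0.022, 0], [0, 0, 0]]
    - [[0, 0.03, 0], [0, 0, 0]]

```text
time_s: 3.55
eef_pos: [0.4289, -0.1281, 0.0583]
eef_rot: [-0.0, 0.757, -0.653, 0.0]
wrist_force: [0.4, -0.5, 0.2]
opening: -0.0
```

Request:
step_arm:
  plan:
    - [[0, 0.005, -0.02], [0, 0, 0]]
    - [[0, 0.01, -0.05], [0, 0, 0]]
    - [[0, 0.01, -0.09], [0, 0, 0]]
    - [[0, 0.01, -0.13], [0, 0, 0]]
    - [[0, 0.01, -0.15], [0, 0, 0]]

```text
time_s: 4.05
eef_pos: [0.4203, -0.1304, 0.2119]
eef_rot: [-0.0, 0.757, -0.653, 0.003]
wrist_force: [0.2, 0.3, -0.8]
opening: -0.001
```

Request:
step_arm:
  plan:
    - [[0.03, 0.03, 0], [0, 0, 0]]
    - [[0.06, 0.05, 0], [0, 0, 0]]
    - [[0.1, 0.05, 0], [0, 0, 0]]
    - [[0.14, 0.05, 0], [0, 0, 0]]
    - [[0.16, 0.05, 0], [0, 0, 0]]

```text
time_s: 4.55
eef_pos: [0.393, -0.2982, 0.2085]
eef_rot: [0.0, 0.757, -0.654, 0.001]
wrist_force: [-0.8, 0.1, -0.7]
opening: 0.0
```

```bash
python3 -c "
from h import *
im=viewer.camera('scene'); cv2.imwrite('pics/s4.png',cv2.resize(im[100:290,200:440,::-1],None,fx=3,fy=3))
im=viewer.camera('top'); cv2.imwrite('pics/t4.png',cv2.resize(im[210:400,300:590,::-1],None,fx=2.75,fy=2.75))
totool([.394,-.1326,.058])"
```

```text
t 4.65 pos [ 0.393  -0.2976  0.2082] zaxis [ 0.    -0.001 -1.   ] xyaw -81.72 turn about z -0.14 open -0.0007344086100944666 F [ 0.1  -0.61 -0.94]
shift tool [-0.1633 -0.0247  0.1501]
```

View pics/s4.png

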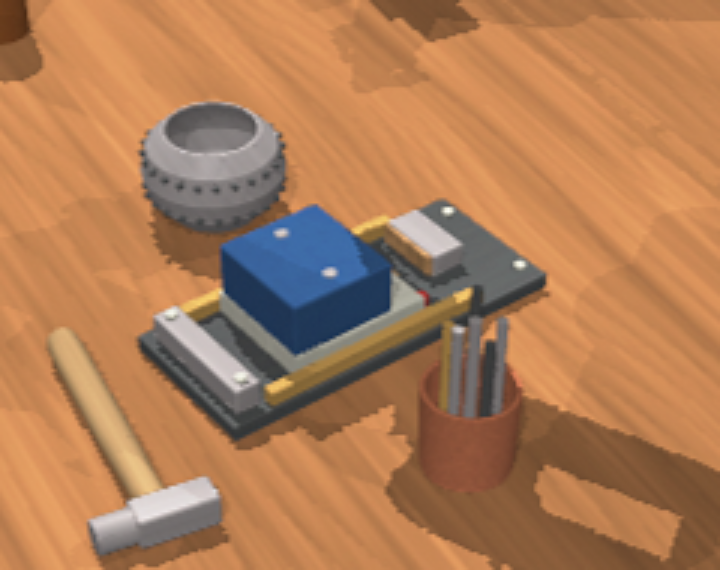

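View pics/t4.png

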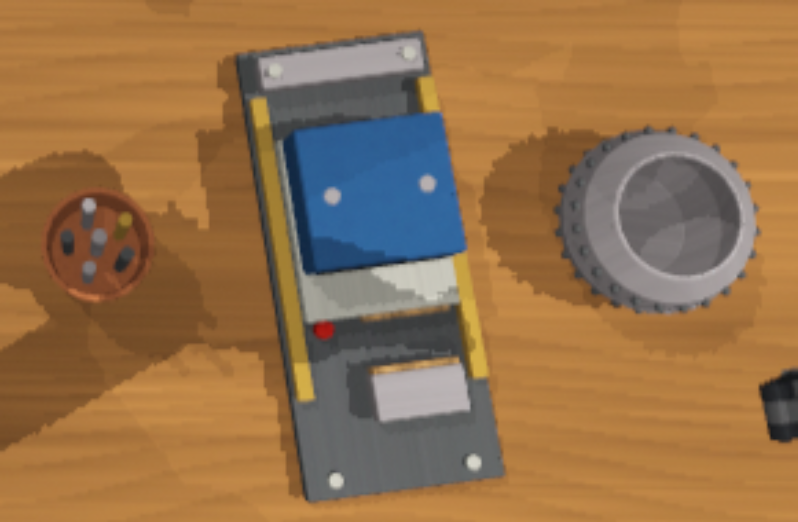

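The jaw is latched: the slide plate rests against the red pin at (323,330) in the top crop, with about 30 mm of travel. The bowl, pot and hammer haven't moved, so I'm handing in.

Request:
step_arm:
  plan:
    - [[0, 0, 0], [0, 0, 0]]
    - [[0, 0, 0], [0, 0, 0]]
    - [[0, 0, 0], [0, 0, 0]]

```text
time_s: 4.95
eef_pos: [0.3934, -0.294, 0.2083]
eef_rot: [-0.0, 0.758, -0.653, -0.0]
wrist_force: [-1.0, 0.2, 0.4]
opening: -0.0
```

```bash
python3 -c "
from bench import ticket
print(ticket.hand_in())"
```

```text
the job is handed in; nothing more can be done
None
```

I pushed the blue jaw back about 38 mm with the shut fingertips until the red pin popped up. Then I backed off gently, raised the arm clear and handed the job in at about 5 s.

- **Latch:** the last pictures show the slide plate resting against the raised pin, with the jaw about 30 mm open. Both travel figures are measured from the pictures, because the jaw and pin joints can't be read directly.
- **Bystanders:** the bowl, pot and hammer look unmoved in the before and after pictures.
- **Forces:** the wrist force was about 12 N at most in the readings after each move. It is back to noise level now, so the robot touches nothing.
- **Fit error:** the fixture pose fit was off by 1–2 pixels (a few mm) in places, which left enough clearance for the push. No check failed.

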